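# Dry-fit a fired roof finial on the banding wheel

## Robot

A 7-joint arm with a two-finger parallel gripper is mounted at the origin on the work surface. World frame = base frame: x ahead of the robot, y to its left, z up, the work surface at z = 0. Lengths are in m, angles in rad, forces in N, time in s.
With the tool pointing down it reaches from about 0.35 to 0.9 m from the base axis. Payload 19.9 kg.
Tool frame: the origin (TCP) lies on the mounting face of the last link; the fingertips stand 199 mm ahead of it and the grasp point (between the pads) lies 180 mm ahead of it (robot.grip_point_offset is the distance from the TCP to the grasp point, in m); z points along the fingers, x is the direction in which the jaws open and shut, and the axes are right-handed (so a half turn about z gives the same grasp; the last joint's range is limited). The gripper opens to 94 mm and grips with 3 to 60 N. Pads are 16 mm wide; open, the fingers measure 119 mm over their backs; the gripper's body (75 mm by 177 mm) begins 78 mm behind the grasp point.
Start: joints at [-1.359, 0.417, -0.01, 1.614, 0.005, 1.111, -0.053], TCP at [0.157, 0.605, 0.405] pointing down, gripper open.
Joint ranges: [-2.81, 2.81], [-0.39, 2.02], [-1.27, 1.25], [0.06, 2.57], [-1.19, 4.33], [0.19, 2], [-2.82, 2.82]. Speed limits (rad/s): [1.89, 1.89, 2.39, 2.39, 3.01, 3.01, 3.01].

## Interface

Orientations are given as a rotation vector (axis times angle).
In Python, from bench import readout, cams, workorder, robot gives the robot as it stands.
- The arm moves only by the shell command python3 -m inch 'ROWS' [FORCE]. ROWS is JSON, a list that holds one entry, the list of rows, each a list of 5 numbers: the shift along the tool's x, y, z as a fraction of full scale, then the turn about the tool's z as a fraction of full scale, then the gripper command: -1 is fully open, 1 is shut, values between are in proportion. In form: [[[dx, dy, dz, spin, fingers], ...]]. A call has 1 to 8 rows; each row shifts and turns the pose as measured when the row begins, along the tool's axes as they then stand; what a row does not reach is not made up. Full scale, the value 1, is 50 mm for a shift and 0.12 rad for a turn. A row lasts 1/8 s, in which the tool goes at most 62.5 mm and 10.7 degrees, less where a joint would pass 70% of its speed; a pose out of reach is approached as far as the arm can. A call with a number of a shift or a turn outside -1 to 1 is refused whole. A call with a gripper value outside its range is refused whole. The fingers move at their own pace and stop on an object; FORCE is the grip in N (left out, the last holds). Time passes only in rows, so rows that do not move let the fingers close. It gives the time, the measured TCP pose, the force and the opening at its end, in the units of the state.
- readout.observe(): the state, without advancing time (a new reading comes with each control period).
- cams.get_image(name): name is "side" or "top"; returns (picture, depth): 480x640x3 uint8, red, green, blue; 480x640 float32, m along the optical axis (not along the pixel's ray), 0 where there is no reading.
- cams.camera_params(name): a dict with "fx", "fy", "cx", "cy" (pixels), "k1" (the pictures are not rectified: a ray, as slopes to the right and down, at radius r is drawn at 1 + k1 r^2 times it, then the intrinsics apply), "pose" (4x4, takes a point from camera to world coordinates). Camera axes: x right, y down, z forward; pixel columns grow to the right and rows downward; lengths in m; the calibration is good to about 2 mm. A picture is of the moment at which its call begins. camera_params takes no time and is no camera call.
- workorder.hand_in(): hands the job in, once; it reports no verdict.
The state is a dict: "t": time; "joints": joint angles; "dq": joint speeds; "tau": joint torques, N m; "tcp_pos": TCP position; "tcp_rot": TCP orientation; "ft_force": force on the tool from outside, world axes, zero at the start; "ft_torque": the same for the moment, N m; "gripper_width": opening from 0.0 (shut) to 1.0 (fully open).
Only numpy, scipy, OpenCV 4.12 (cv2) and the standard library are available. Lean on these libraries where they do the work, as an engineer would, in place of code of your own. Each camera call takes 0.05 s, during which the arm holds its last target.

## Task

Put the fired clay roof finial together on the middle of the round metal banding wheel to check its fit: first the wide flared foot, then the square block on the foot, then the flanged neck on the block, and last the pointed bud, letting go of each once it is seated. Each section must sit fully down over the spigot of the one below and upright; any way round will do. The clay chips easily, so set every section down gently and never drop it, and leave the water bowl, the slab of raw clay and the wooden beater where they are.

Things in the scene. Friction and masses are not known exactly. Their poses are not given: they have to be found in the camera images.
- wheel: banding wheel, fixed to the table and not turning: a flat round aluminium disc 140 mm across with fine dark rings, on a dark iron base. Its top face is 35 mm above the table. Origin: on the axis, at table level, so the middle of the top face is 35 mm above the origin along +z.
- foot: flared foot, the widest section, solid unglazed terracotta, round, about 0.45 kg. Flat underside without a socket. Flange 100 mm across and 10 mm tall, sweeping in to a straight round stem 58 mm across from 26 mm up to the shoulder at 60 mm above the underside; a tapered spigot (28 mm wide at root, 20 at top, 10 tall) stands on the shoulder. Origin: centre of the underside, z up the axis. Grip the stem.
- die: square block, unglazed terracotta, 60 x 60 mm in plan and 46 mm tall to the shoulder, about 0.32 kg; sides along its x and y axes; a tapered spigot (28 mm wide at root, 20 at top, 10 tall) stands on the shoulder. Underside: central round socket 33 mm wide, 12 mm deep, 2.5 mm play round the spigot below; seated when it rests flat on the shoulder below. Origin: centre of the underside, z up.
- neck: flanged neck, unglazed terracotta, round, about 0.18 kg. Flange 64 mm across and 12 mm tall at the bottom, then a straight stem 48 mm across up to the shoulder at 42 mm above the underside; a tapered spigot (28 mm wide at root, 20 at top, 10 tall) stands on the shoulder. Underside: central round socket 33 mm wide, 12 mm deep, 2.5 mm play round the spigot below; seated when it rests flat on the shoulder below. Origin: centre of the underside, z up. Grip the stem.
- bud: pointed bud, the top section, unglazed terracotta, round, about 0.19 kg: straight side 50 mm across from the underside to 40 mm up, then curving in to a point 86 mm above the underside. Underside: central round socket 33 mm wide, 12 mm deep, 2.5 mm play round the spigot below; seated when it rests flat on the shoulder below. Origin: centre of the underside, z up. Grip the straight side.
- bowl: bystander: white plastic water bowl, loose, 104 mm across the rim, 45 mm tall. Origin: centre of the underside. Not to be moved.
- slab: bystander: loose slab of raw ochre clay, plain and smooth, 85 (x) x 65 (y) x 45 mm tall. Origin: centre of the underside. Not to be moved.
- beater: bystander: loose flat wooden beater, about 125 mm long along its x, 36 mm wide and 12 mm thick, lying flat. Origin: on the underside, near its middle. Not to be moved.
Not all that is in view belongs to the job. What is shaped like the neck but turquoise or white is not meant.

How it is judged:
On the way, in this order (a step that is already met when the one before it is completed fails the run):
1. the flared foot stands in the middle of the wheel, let go (z of foot in the frame of wheel between 0.031 and 0.039 m and horizontal distance between foot and wheel below 0.012 m and angle between foot's own z axis and vertical below 0.06 rad and contact force between the fingers and foot below 0.2 N), for 0.2 s.
2. the square block is seated on the foot, let go (z of die in the frame of foot between 0.056 and 0.064 m and horizontal distance between die and foot below 0.006 m and angle between die's own z axis and vertical below 0.06 rad and contact force between the fingers and die below 0.2 N), for 0.2 s.
3. the flanged neck is seated on the square block, let go (z of neck in the frame of die between 0.042 and 0.05 m and horizontal distance between neck and die below 0.006 m and angle between neck's own z axis and vertical below 0.06 rad and contact force between the fingers and neck below 0.2 N), for 0.2 s.
4. the pointed bud is seated on the neck, let go (z of bud in the frame of neck between 0.038 and 0.046 m and horizontal distance between bud and neck below 0.006 m and angle between bud's own z axis and vertical below 0.06 rad and contact force between the fingers and bud below 0.2 N), for 0.2 s.
At the end, for the whole second after the job is handed in: Foot on the wheel, centred within 12 mm; block on foot, neck on block and bud on neck, each fully seated (height within 4 mm) and within 6 mm of the axis of the section below; all upright within 0.06 rad, let go and at rest (z of foot in the frame of wheel between 0.031 and 0.039 m and horizontal distance between foot and wheel below 0.012 m and angle between each of foot, die, neck, bud's own z axis and vertical below 0.06 rad and linear speed of each of foot, die, neck, bud below 0.02 m/s and angular speed of each of foot, die, neck, bud below 0.2 rad/s and z of die in the frame of foot between 0.056 and 0.064 m and horizontal distance between die and foot below 0.006 m and z of neck in the frame of die between 0.042 and 0.05 m and horizontal distance between neck and die below 0.006 m and z of bud in the frame of neck between 0.038 and 0.046 m and horizontal distance between bud and neck below 0.006 m); the robot touches nothing.
It fails at once if the water bowl, slab of raw clay or beater is moved by more than 20 mm (distance of any of bowl, slab, beater from where it was at the start of the episode above 0.02 m).
It fails at once if a section is dropped (falls free of the fingers faster than 0.6 m/s, about 20 mm of fall) ((contact force between the fingers and foot below 0.2 N and linear speed of foot above 0.6 m/s) or (contact force between the fingers and die below 0.2 N and linear speed of die above 0.6 m/s) or (contact force between the fingers and neck below 0.2 N and linear speed of neck above 0.6 m/s) or (contact force between the fingers and bud below 0.2 N and linear speed of bud above 0.6 m/s)).
It also fails if it takes over 120 s, if anything falls off the work surface, if the arm or the gripper's body presses on something with over 40 N, if the wrist force passes 120 N, or if a joint passes its speed limit or range.

## Working session

There is one attempt and no reset: what is moved stays moved. The work goes in short steps, Python scripts to look and compute and a shell command to move; the robot and the scene stay as the last step left them, time stands still between calls to the robot, and variables do not carry over. Pictures are saved under pics/ and viewed, and the job is handed in when it is done.

```bash
ls; mkdir -p pics
python3 - <<'E'
from bench import readout,cams,robot
import cv2,numpy as np
s=readout.observe()
for k in s: print(k,np.round(s[k],3))
print(robot.grip_point_offset)
for n in ("side","top"):
    p,d=cams.get_image(n); cv2.imwrite(f"pics/{n}0.png",p[:,:,::-1]); np.save(f"pics/{n}0_d.npy",d)
    c=cams.camera_params(n); print(n,{k:np.round(v,4) for k,v in c.items()})
E
```

```text
pics
t 0.0
joints [-1.358  0.418 -0.01   1.614  0.005  1.111 -0.053]
dq [-0.001 -0.001  0.    -0.001  0.002 -0.    -0.   ]
tau [-0.0000e+00 -8.5128e+01  6.3900e-01 -4.2596e+01 -4.9000e-02  1.9000e-02
  0.0000e+00]
tcp_pos [0.157 0.605 0.404]
tcp_rot [ 2.484e+00  1.922e+00 -2.000e-03]
ft_force [ 0.953  0.165 -0.209]
ft_torque [0.039 0.001 0.037]
gripper_width 1.001
0.1804
side {'fx': np.float64(515.4385), 'fy': np.float64(515.4385), 'cx': np.float64(315.855), 'cy': np.float64(243.0832), 'k1': np.float64(-0.094), 'pose': array([[ 0.9942, -0.0799,  0.0726,  0.5108],
       [-0.1064, -0.6112,  0.7843, -0.7991],
       [-0.0183, -0.7874, -0.6162,  0.6654],
       [ 0.    ,  0.    ,  0.    ,  1.    ]])}
top {'fx': np.float64(477.2125), 'fy': np.float64(477.2125), 'cx': np.float64(316.8859), 'cy': np.float64(230.68), 'k1': np.float64(-0.0988), 'pose': array([[-0.0223, -0.9844,  0.1743,  0.4395],
       [-0.9995,  0.0257,  0.0172, -0.0058],
       [-0.0214, -0.1738, -0.9845,  0.9636],
       [ 0.    ,  0.    ,  0.    ,  1.    ]])}
```

View pics/top0.png

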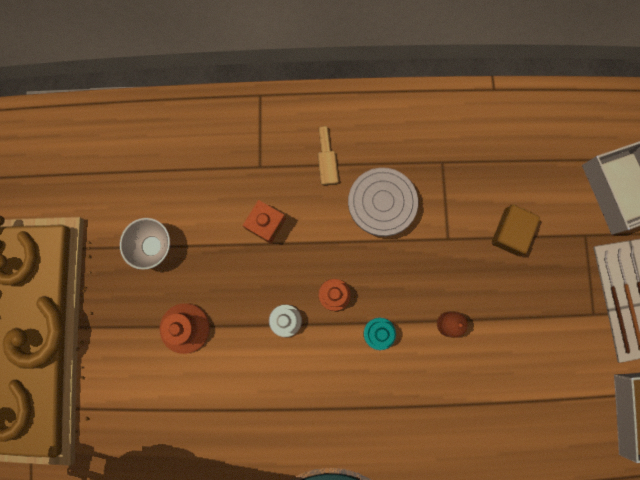

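View pics/side0.png

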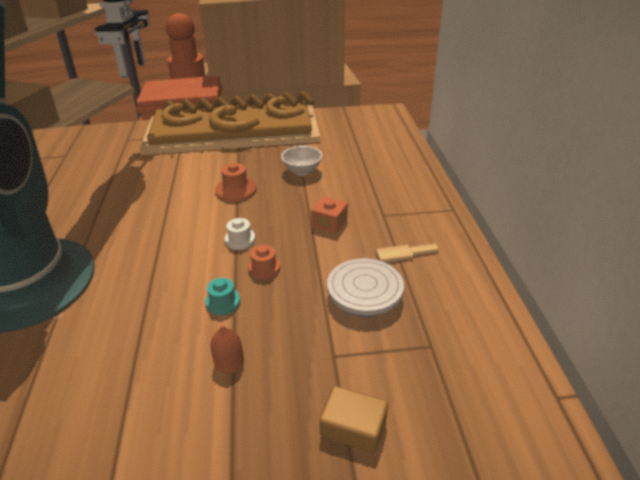

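Top view candidates. The foot is the wide red flange at (186,329). The block is the red square at (265,222). For the neck there are three lookalikes: red (335,294), white (285,321, rejected) and turquoise (381,333, rejected). The bud is the dark red one at (454,324), and the wheel is at (383,202). The bystanders are the bowl (146,244), beater (328,160) and slab (516,230). The terracotta figure in the side-view background at (185,45) is off the table.

```bash
cat > h.py <<'E'
from bench import readout,cams,robot
import cv2,numpy as np
from scipy.spatial.transform import Rotation as R
from scipy.optimize import least_squares
def grab(n,tag=None):
    p,d=cams.get_image(n)
    if tag: cv2.imwrite(f"pics/{n}{tag}.png",p[:,:,::-1])
    return p,d,cams.camera_params(n)
def rays(uv,c):
    K=np.array([[c['fx'],0,c['cx']],[0,c['fy'],c['cy']],[0,0,1]])
    u=cv2.undistortPoints(np.array(uv,float).reshape(-1,1,2),K,np.array([c['k1'],0,0,0,0.])).reshape(-1,2)
    return np.c_[u,np.ones(len(u))]
def onplane(uv,c,z):
    r=rays(uv,c)@c['pose'][:3,:3].T; o=c['pose'][:3,3]
    return o+r*((z-o[2])/r[:,2])[:,None]
def cloud(d,c):
    v,u=np.mgrid[:480,:640]
    P=rays(np.c_[u.ravel(),v.ravel()],c)*d.reshape(-1,1)
    P=P@c['pose'][:3,:3].T+c['pose'][:3,3]
    return P.reshape(480,640,3)
def circ(P,r=None):
    m=P.mean(0)
    if r is None:
        f=least_squares(lambda q:np.hypot(P[:,0]-q[0],P[:,1]-q[1])-q[2],[*m[:2],.03],loss='soft_l1',f_scale=.002)
    else:
        f=least_squares(lambda q:np.hypot(P[:,0]-q[0],P[:,1]-q[1])-r,m[:2],loss='soft_l1',f_scale=.002)
    return f.x,np.sqrt(np.mean(f.fun**2))
E
python3 - <<'E'
from h import *
for n,pts in (("top",dict(foot=(186,329),die=(265,222),neck=(335,294),bud=(454,324),white=(285,321),turq=(381,333))),
              ("side",dict(foot=(235,180),die=(328,217),neck=(263,262),bud=(227,352)))):
    p,d,c=grab(n); C=cloud(d,c)
    print(n,'valid',(d>0).mean(),'table z',np.percentile(C[...,2][d>0],[10,30,50,70]))
    hsv=cv2.cvtColor(p,cv2.COLOR_RGB2HSV)
    for k,(u,v) in pts.items():
        print(k,hsv[v,u],C[v,u].round(4))
        w=C[v-45:v+45,u-45:u+45].reshape(-1,3); w=w[w[:,2]>.006]
        h=np.histogram(w[:,2],np.arange(.006,.1,.004)); print('  ',h[0])
E
python3 - <<'E'
import cv2
a=cv2.imread('pics/top0.png')[270:380,150:490]
cv2.imwrite('pics/crop.png',cv2.resize(a,None,fx=2.3,fy=2.3,interpolation=cv2.INTER_CUBIC))
E
```

```text
top valid 0.99595703125 table z [-5.56298284e-01 -8.92377426e-04  5.47880041e-04  1.92183859e-03]
foot [  9 192 154] [0.4174 0.261  0.0611]
   [ 71 312 350 248  98  34  17  15  20  15  16  18  55 480  96  70  52   0
   0   0   0   0   0]
die [  9 193 144] [0.6199 0.1106 0.0559]
   [ 29   9  12  16  15  14  12  22  15 247 513  40  83  14   0   0   0   0
   0   0   0   0   0]
neck [  9 190 164] [ 0.4779 -0.0215  0.0519]
   [ 53 422 100   8   7   8   3   5 196 371  58 101  19   0   0   0   0   0
   0   0   0   0   0]
bud [ 10 197 123] [ 0.4159 -0.2387  0.0741]
   [24 10 13  8 13 11 11 15 24 23 25 59 66 59 82 76 65 30 24 11  5  0  0]
white [ 39  24 184] [0.4293 0.0742 0.0514]
   [ 41 325  63   3   3   2   2   2 181 292  51  84  18   0   0   0   0   0
   0   0   0   0   0]
turq [ 86 216 131] [ 0.4028 -0.1057  0.0523]
   [ 46 286  74   4   4   6   2   5 170 319  55 103  23   0   0   0   0   0
   0   0   0   0   0]
side valid 0.996064453125 table z [-0.32018166 -0.0024527  -0.0007079   0.00088071]
foot [  9 162 115] [0.4215 0.2561 0.0433]
   [221 262 482 224 136 102  85  62  86  41  70  63  74 139  25  33   6   0
   0   0   0   0   0]
die [ 10 160 115] [0.6196 0.0849 0.0381]
   [ 50  59  69  60  51  55  93  94  56 341  63  32  30   0   0   0   0   0
   0   0   0   0   0]
neck [ 10 164 123] [ 0.4792 -0.0451  0.0378]
   [213 317 109 105 100 101 107 108 436 177 102 121   2   0   0   0   0   0
   0   0   0   0   0]
bud [ 10 160 118] [ 0.4184 -0.2683  0.0494]
   [110 115  54  43  57  57  50  51  66  68  76  97  85  94  90  85  54  39
  19  20   1   0   0]
```

View pics/crop.png

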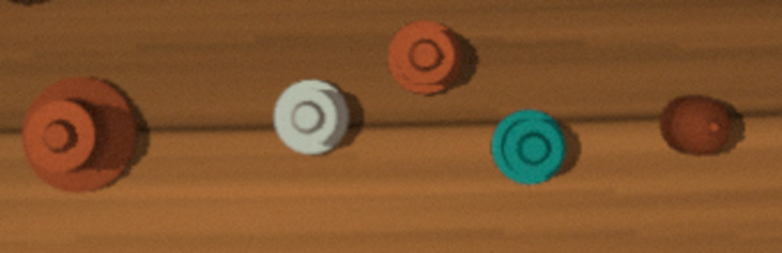

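The crop shows the foot on the left (75,135), the white lookalike, the red neck (425,55), the turquoise lookalike, and the bud standing with its tip up at (713,127). The red neck is the one I want. Next I measure the centres.

```bash
cat > meas.py <<'E'
from h import *
def red(p):
    h=cv2.cvtColor(p,cv2.COLOR_RGB2HSV); m=cv2.inRange(h,(2,130,40),(14,255,255)); return m
# approximate xy and slices: (zlo,zhi,radius)
G=dict(foot=((.415,.248),[(.030,.055,.029),(.0655,.075,None),(.002,.011,.05)],[(.056,.066,.029)]),
 neck=((.48,-.027),[(.016,.036,.024),(.002,.011,.032)],[(.038,.046,.024)]),
 bud=((.417,-.245),[(.006,.036,.025)],[]),
)
E
python3 - <<'E'
from meas import *
G={'foot':((.415,.248),[(.030,.054,.029)],(.056,.064),(.066,.075)),
 'neck':((.48,-.027),[(.016,.036,.024)],(.038,.046),(.048,.056)),
 'bud':((.417,-.245),[(.006,.036,.025)],None,(.080,.09)),
 'die':((.62,.10),[],(.042,.05),(.053,.06))}
for n in ("top","side"):
    p,d,c=grab(n); C=cloud(d,c); m=(red(p)>0)&(d>0)
    for k,(x0,sl,sh,sp) in G.items():
        w=m&(np.hypot(C[...,0]-x0[0],C[...,1]-x0[1])<.065)
        P=C[w]
        print(n,k,len(P),'zmax',np.sort(P[:,2])[-5:].round(4).mean())
        for a,b,r in sl:
            Q=P[(P[:,2]>a)&(P[:,2]<b)]
            if len(Q)>30: print('   wall',len(Q),circ(Q,r))
        if sp:
            Q=P[(P[:,2]>sp[0])&(P[:,2]<sp[1])]; print('   spigot/tip mean',len(Q),Q.mean(0).round(4))
        if sh:
            Q=w&(C[...,2]>sh[0]); 
            (cx,cy),(a,b),an=cv2.minAreaRect(np.argwhere(Q)[:,::-1].astype(np.float32))
            cn=max(cv2.findContours(Q.astype(np.uint8),0,1)[0],key=cv2.contourArea).reshape(-1,2)
            X=onplane(cn,c,np.mean(sh))
            if k=='die':
                r=cv2.minAreaRect((X[:,:2]*1000).astype(np.float32)); print('   rect mm',r)
            else: print('   top outline circle',circ(X))
    # wheel
    h=cv2.cvtColor(p,cv2.COLOR_RGB2HSV)
    Q=(d>0)&(np.hypot(C[...,0]-.63,C[...,1]+.13)<.1)&(C[...,2]>.028)&(C[...,2]<.045)
    cn=max(cv2.findContours(Q.astype(np.uint8),0,1)[0],key=cv2.contourArea).reshape(-1,2)
    X=onplane(cn,c,.035); print(n,'wheel',C[Q].mean(0),circ(X))
    for k,(u,v) in dict(top=dict(slab=(516,230),bowl=(146,244),beater=(328,165)),side=dict(slab=(355,408),bowl=(302,160),beater=(400,253)))[n].items():
        print(k,C[v,u].round(3))
E
```

```text
top foot 3289 zmax 0.07265999999999999
   wall 104 (array([0.41837746, 0.28086854]), np.float64(0.00036129583743501123))
   spigot/tip mean 122 [0.4182 0.28   0.0697]
   top outline circle (array([0.41840643, 0.28024052, 0.02840785]), np.float64(0.0007298009944107661))
top neck 2935 zmax 0.05618000000000001
   spigot/tip mean 118 [ 0.4792 -0.0199  0.0519]
   top outline circle (array([ 0.47889229, -0.01977505,  0.0232033 ]), np.float64(0.0004913336893396182))
top bud 2976 zmax 0.08720000000000001
   wall 89 (array([ 0.41510557, -0.24667842]), np.float64(0.003993219710947621))
   spigot/tip mean 29 [ 0.4151 -0.2457  0.0832]
top die 2736 zmax 0.06008
   spigot/tip mean 94 [0.6269 0.1166 0.0562]
   rect mm ((626.1367797851562, 115.97737121582031), (59.85941696166992, 60.513145446777344), 58.098106384277344)
top wheel [ 0.65979369 -0.12203661  0.03614169] (array([ 0.66072425, -0.122221  ,  0.06919206]), np.float64(0.0007744453790818365))
slab [ 0.593 -0.382  0.045]
bowl [0.59  0.365 0.006]
beater [ 0.745 -0.015  0.014]
side foot 1839 zmax 0.07036
   wall 218 (array([0.41878798, 0.2814056
[... 322 characters left out ...]
0.478  -0.0223  0.0504]
   top outline circle (array([ 0.47792449, -0.02371   ,  0.02355978]), np.float64(0.0010122805319735674))
side bud 3919 zmax 0.08656
   wall 374 (array([ 0.41446972, -0.24618684]), np.float64(0.0007625111058007436))
   spigot/tip mean 31 [ 0.4151 -0.2485  0.0834]
side die 2016 zmax 0.05611999999999999
   spigot/tip mean 43 [0.6252 0.1146 0.0547]
   rect mm ((624.410400390625, 111.23726654052734), (64.90491485595703, 61.426963806152344), 57.827476501464844)
side wheel [ 0.65906213 -0.12903419  0.03434026] (array([ 0.65933605, -0.12676741,  0.06967846]), np.float64(0.0008982792332325204))
slab [ 0.598 -0.387  0.044]
bowl [0.589 0.386 0.012]
beater [ 0.753 -0.017  0.009]
```

```bash
cat > go.py <<'E'
from h import *
import sys
def st(): 
    s=readout.observe(); Rm=R.from_rotvec(s['tcp_rot']).as_matrix(); g=np.array(s['tcp_pos'])+Rm[:,2]*robot.grip_point_offset
    return s,Rm,g
def need(x,y,z,yaw=None):
    s,Rm,g=st(); dl=Rm.T@(np.array([x,y,z])-g)
    yw=np.degrees(np.arctan2(Rm[1,0],Rm[0,0])); sp=0
    if yaw is not None: sp=-np.radians((yaw-yw+90)%180-90)/.12
    print('t',round(s['t'],2),'grip',g.round(4),'yaw',yw.round(1),'tilt',np.degrees(np.arccos(-Rm[2,2])).round(2),'F',np.round(s['ft_force'],1),'w',round(s['gripper_width'],3),'j1,7',np.round([s['joints'][0],s['joints'][6]],2))
    print('need units dx,dy,dz',(dl/.05).round(3),'spin',round(sp,3))
if __name__=='__main__': need(*map(float,sys.argv[1:]))
E
python3 go.py .4185 .2805 .12 75
```

```text
t 0.3 grip [0.1569 0.6049 0.2241] yaw 75.5 tilt 0.02 F [0.4 0.1 0.7] w 1.0 j1,7 [-1.36 -0.05]
need units dx,dy,dz [-4.966  6.694  2.083] spin 0.067
```

```bash
python3 -m inch '[[[-0.3,0.4,0,0,-1],[-0.6,0.8,0,0,-1],[-0.7,0.9,0,0,-1],[-0.7,0.95,0,0,-1],[-0.7,0.95,0,0,-1],[-0.7,0.95,0,0,-1],[-0.6,0.8,0,0,-1],[-0.4,0.5,0,0,-1]]]' 40; python3 go.py .4185 .2805 .046
```

```text
t: 1.3
tcp_pos: [0.4059, 0.2909, 0.4041]
tcp_rot: [-2.48, -1.927, -0.001]
ft_force: [0.4, 0.2, -0.8]
gripper_width: 1.001
t 1.3 grip [0.4059 0.2911 0.2237] yaw 75.7 tilt 0.05 F [ 0.4  0.2 -0.8] w 1.001 j1,7 [-0.85  0.68]
need units dx,dy,dz [-0.146  0.297  3.555] spin 0
```

```bash
python3 -m inch '[[[-0.14,0.28,0.2,0,-1],[0,0,0.6,0,-1],[0,0,0.8,0,-1],[0,0,0.7,0,-1],[0,0,0.3,0,-1],[0,0,0.1,0,-1],[0,0,0,0,-1]]]'; python3 go.py .4185 .2805 .046
```

```text
t: 2.17
tcp_pos: [0.4208, 0.2782, 0.2679]
tcp_rot: [-2.485, -1.921, -0.008]
ft_force: [0.9, -0.2, 1.1]
gripper_width: 1.0
t 2.17 grip [0.4215 0.2789 0.0875] yaw 75.4 tilt 0.3 F [ 0.9 -0.2  1.1] w 1.0 j1,7 [-0.79  0.76]
need units dx,dy,dz [ 0.013 -0.069  0.829] spin 0
```

```bash
python3 -m inch '[[[0.01,-0.07,0.3,0,-1],[0,0,0.3,0,-1],[0,0,0.18,0,-1],[0,0,0.04,0,-1]]]'; python3 go.py .4185 .2805 .046;  python3 - <<'E'
from h import *
grab('side','1');grab('top','1')
E
```

```text
t: 2.68
tcp_pos: [0.4178, 0.2803, 0.2255]
tcp_rot: [-2.485, -1.921, -0.012]
ft_force: [-0.6, 0.0, 0.3]
gripper_width: 0.998
t 2.67 grip [0.4188 0.2813 0.0451] yaw 75.4 tilt 0.45 F [-0.6  0.   0.3] w 0.998 j1,7 [-0.79  0.78]
need units dx,dy,dz [-0.017 -0.002 -0.017] spin 0
```

View pics/side1.png

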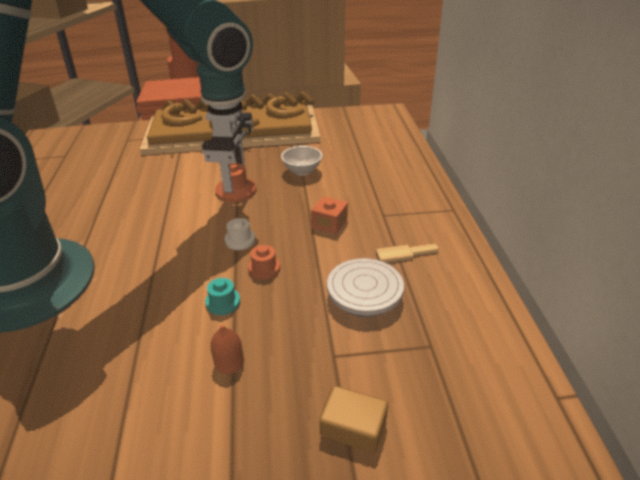

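The gripper straddles the foot stem at (237,178), with a finger on its near side. I close now.

```bash
python3 -m inch '[[[0,0,0,0,1],[0,0,0,0,1],[0,0,0,0,1],[0,0,0,0,1],[0,0,0,0,1],[0,0,0,0,1]]]' 40; python3 go.py .4185 .2805 .046
```

```text
t: 3.52
tcp_pos: [0.4182, 0.2805, 0.2269]
tcp_rot: [-2.485, -1.921, -0.016]
ft_force: [0.0, 0.5, -0.5]
gripper_width: 0.614
t 3.52 grip [0.4195 0.2817 0.0466] yaw 75.4 tilt 0.57 F [ 0.   0.5 -0.5] w 0.614 j1,7 [-0.79  0.78]
need units dx,dy,dz [-0.029 -0.013  0.011] spin 0
```

```bash
python3 -m inch '[[[0,0,-0.1,0,1],[0,0,-0.3,0,1],[0,0,-0.6,0,1],[0,0,-0.8,0,1],[0,0,-0.8,0,1],[0,0,-0.6,0,1],[0,0,-0.3,0,1]]]'; python3 go.py .660 -.123 .2
```

```text
t: 4.4
tcp_pos: [0.4158, 0.2781, 0.4109]
tcp_rot: [-2.486, -1.92, -0.013]
ft_force: [-0.3, 0.4, -4.8]
gripper_width: 0.611
t 4.4 grip [0.4169 0.2791 0.2305] yaw 75.4 tilt 0.47 F [-0.3  0.4 -4.8] w 0.611 j1,7 [-0.84  0.71]
need units dx,dy,dz [-6.558  6.733  0.595] spin 0
```

```bash
python3 -m inch '[[[-0.2,0.2,0,0,1],[-0.5,0.5,0,0,1],[-0.65,0.7,0,0,1],[-0.65,0.7,0,0,1],[-0.65,0.7,0,0,1],[-0.65,0.7,0,0,1],[-0.65,0.7,0,0,1],[-0.65,0.7,0,0,1]]]'; python3 go.py .660 -.123 .2
```

```text
t: 5.4
tcp_pos: [0.5984, -0.0195, 0.4019]
tcp_rot: [-2.48, -1.922, 0.004]
ft_force: [1.0, 1.1, -3.5]
gripper_width: 0.612
t 5.4 grip [ 0.5977 -0.0193  0.2215] yaw 75.6 tilt 0.24 F [ 1.   1.1 -3.5] w 0.612 j1,7 [-0.33  1.44]
need units dx,dy,dz [-1.698  1.726  0.422] spin 0
```

```bash
python3 -m inch '[[[-0.5,0.5,0.1,0,1],[-0.45,0.45,0.3,0,1],[-0.3,0.3,0.4,0,1],[-0.2,0.2,0.4,0,1],[-0.05,0.05,0.2,0,1],[0,0,0.2,0,1],[0,0,0,0,1]]]'; python3 go.py .660 -.123 .081
```

```text
t: 6.28
tcp_pos: [0.6504, -0.1241, 0.3096]
tcp_rot: [-2.485, -1.909, 0.024]
ft_force: [-0.7, 0.4, -3.5]
gripper_width: 0.616
t 6.28 grip [ 0.6474 -0.1246  0.1292] yaw 75.1 tilt 0.97 F [-0.7  0.4 -3.5] w 0.616 j1,7 [-0.13  1.65]
need units dx,dy,dz [0.103 0.249 0.959] spin 0
```

```bash
python3 -m inch '[[[0.1,0.22,0.2,0,1],[0,0.03,0.25,0,1],[0,0,0.2,0,1],[0,0,0.1,0,1],[0,0,0,0,1]]]'; python3 go.py .660 -.123 .0816;python3 - <<'E'
from h import *
grab('side','2');grab('top','2')
E
```

```text
t: 6.9
tcp_pos: [0.6643, -0.1211, 0.2703]
tcp_rot: [-2.484, -1.912, 0.021]
ft_force: [0.3, 0.0, -3.9]
gripper_width: 0.608
t 6.9 grip [ 0.6616 -0.1215  0.0899] yaw 75.2 tilt 0.88 F [ 0.3  0.  -3.9] w 0.608 j1,7 [-0.12  1.65]
need units dx,dy,dz [-0.035 -0.02   0.166] spin 0
```

View pics/side2.png

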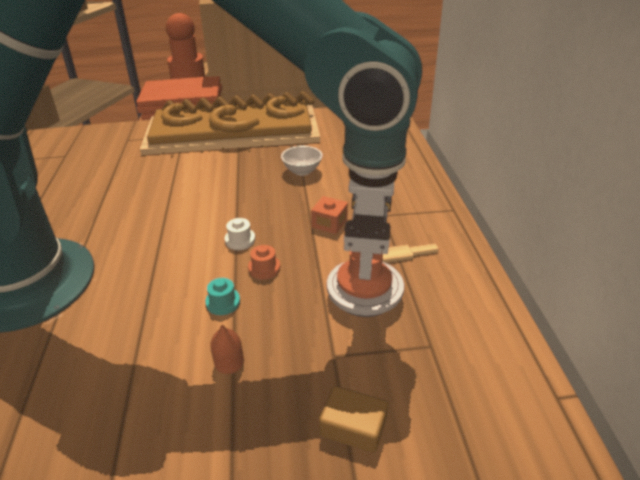

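View pics/top2.png

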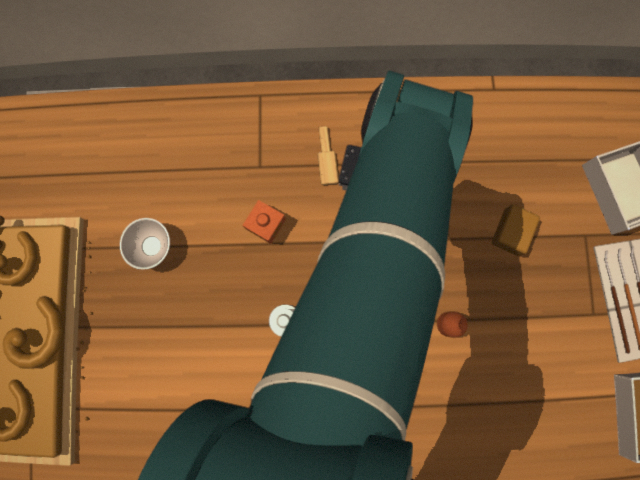

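The side view shows the foot hovering over the wheel at (365,283), concentric with it. The top view is blocked by the arm. I lower it gently.

```bash
python3 -m inch '[[[-0.03,-0.02,0.06,0,1],[0,0,0.05,0,1],[0,0,0.03,0,1]]]'; python3 go.py .660 -.123 .0816
```

```text
t: 7.38
tcp_pos: [0.663, -0.1226, 0.2643]
tcp_rot: [-2.485, -1.913, 0.019]
ft_force: [-0.3, -0.1, -3.5]
gripper_width: 0.613
t 7.38 grip [ 0.6606 -0.1231  0.0839] yaw 75.2 tilt 0.77 F [-0.3 -0.1 -3.5] w 0.613 j1,7 [-0.12  1.66]
need units dx,dy,dz [-0.001 -0.011  0.047] spin 0
```

```bash
python3 -m inch '[[[0,0,0.04,0,1],[0,0,0.03,0,1],[0,0,0.02,0,1]]]'; python3 go.py .660 -.123 .0816
```

```text
t: 7.75
tcp_pos: [0.663, -0.1232, 0.2623]
tcp_rot: [-2.486, -1.912, 0.017]
ft_force: [-6.9, 1.1, 10.9]
gripper_width: 0.614
t 7.75 grip [ 0.6609 -0.1237  0.0819] yaw 75.1 tilt 0.69 F [-6.9  1.1 10.9] w 0.614 j1,7 [-0.12  1.66]
need units dx,dy,dz [ 0.009 -0.02   0.006] spin 0
```

Contact: the force went from −4 N to +11 N at the expected height. I release.

```bash
python3 -m inch '[[[0,0,0,0,0.2],[0,0,0,0,-0.3],[0,0,0,0,-1],[0,0,0,0,-1],[0,0,0,0,-1]]]'; python3 go.py .660 -.123 .2
```

```text
t: 8.38
tcp_pos: [0.6634, -0.1233, 0.263]
tcp_rot: [-2.487, -1.913, 0.015]
ft_force: [0.6, 0.0, 0.7]
gripper_width: 0.93
t 8.38 grip [ 0.6616 -0.1238  0.0826] yaw 75.2 tilt 0.6 F [0.6 0.  0.7] w 0.93 j1,7 [-0.12  1.66]
need units dx,dy,dz [-0.005 -0.057 -2.347] spin 0
```

```bash
python3 -m inch '[[[0,0,-0.1,0,-1],[0,0,-0.4,0,-1],[0,0,-0.7,0,-1],[0,0,-0.8,0,-1],[0,0,-0.6,0,-1],[0,0,-0.2,0,-1]]]'; python3 go.py .626 .1155 .12 58
```

```text
t: 9.12
tcp_pos: [0.6645, -0.1232, 0.413]
tcp_rot: [-2.489, -1.914, 0.013]
ft_force: [-0.9, -0.1, -0.8]
gripper_width: 0.997
t 9.12 grip [ 0.6631 -0.1239  0.2326] yaw 75.1 tilt 0.48 F [-0.9 -0.1 -0.8] w 0.997 j1,7 [-0.15  1.61]
need units dx,dy,dz [ 4.447 -1.933  2.241] spin 2.489
```

```bash
python3 -m inch '[[[0.3,-0.15,0,0,-1],[0.7,-0.3,0,0,-1],[0.8,-0.35,0,0,-1],[0.8,-0.35,0,0,-1],[0.8,-0.35,0,0,-1],[0.6,-0.25,0,0,-1],[0.4,-0.15,0,0.5,-1],[0,0,0,0.8,-1]]]'; python3 go.py .626 .1155 .12 58
python3 - <<'E'
from h import *
grab('side','3');grab('top','3')
E
```

```text
t: 10.12
tcp_pos: [0.6228, 0.1304, 0.4046]
tcp_rot: [-2.624, -1.713, 0.027]
ft_force: [-0.4, -0.2, 0.6]
gripper_width: 0.996
t 10.12 grip [0.6195 0.1298 0.2242] yaw 66.3 tilt 1.08 F [-0.4 -0.2  0.6] w 0.996 j1,7 [-0.54  1.06]
need units dx,dy,dz [-0.187  0.267  2.083] spin 1.206
```

View pics/side3.png

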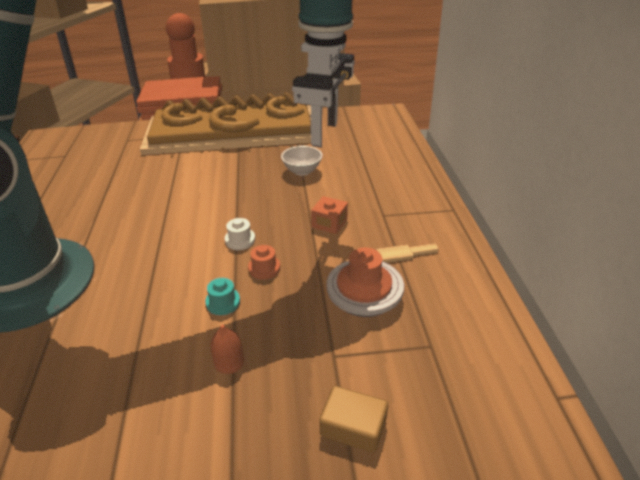

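The foot stands on the wheel at (365,270). I correct the yaw and position for the block.

```bash
python3 -m inch '[[[-0.1,0.15,0.2,0.5,-1],[-0.08,0.1,0.5,0.5,-1],[0,0,0.6,0.2,-1],[0,0,0.6,0,-1],[0,0,0.2,0,-1],[0,0,0,0,-1]]]'; python3 go.py .626 .1155 .028 58
```

```text
t: 10.98
tcp_pos: [0.6267, 0.1154, 0.2945]
tcp_rot: [-2.736, -1.531, 0.034]
ft_force: [-0.5, 0.3, -0.8]
gripper_width: 0.999
t 10.97 grip [0.6227 0.1145 0.1141] yaw 58.5 tilt 1.28 F [-0.5  0.3 -0.8] w 0.999 j1,7 [-0.51  1.  ]
need units dx,dy,dz [0.077 0.074 1.721] spin 0.069
```

Run:
```python
from meas import *
for n in ("side","top"):
    p,d,c=grab(n,'4'); C=cloud(d,c); m=(red(p)>0)&(d>0)
    w=m&(np.hypot(C[...,0]-.66,C[...,1]+.123)<.04)
    P=C[w]
    if len(P)<50: print(n,'none');continue
    Q=P[(P[:,2]>.066)&(P[:,2]<.089)]
    if len(Q)>30: print(n,'wall',len(Q),circ(Q,.029))
    Q=P[P[:,2]>.0995]; print('spigot',len(Q),Q.mean(0),P[:,2].max())
```

```text
side wall 322 (array([ 0.65825677, -0.12389349]), np.float64(0.0009648494210999067))
spigot 103 [ 0.65783041 -0.12669609  0.10314337] 0.10622657078614339
top wall 83 (array([ 0.65963489, -0.12393266]), np.float64(0.0003238042759136809))
spigot 140 [ 0.658166   -0.12354507  0.10463769] 0.10946445910518565
```

```bash
python3 -m inch '[[[0.08,0.07,0.3,0.07,-1],[0,0,0.5,0,-1],[0,0,0.5,0,-1],[0,0,0.3,0,-1],[0,0,0.1,0,-1],[0,0,0,0,-1]]]'; python3 go.py .626 .1155 .028 58
```

```text
t: 11.82
tcp_pos: [0.6325, 0.1175, 0.2089]
tcp_rot: [-2.744, -1.519, 0.023]
ft_force: [0.1, 0.1, -1.0]
gripper_width: 1.0
t 11.82 grip [0.6298 0.117  0.0285] yaw 57.9 tilt 0.88 F [ 0.1  0.1 -1. ] w 1.0 j1,7 [-0.48  1.03]
need units dx,dy,dz [-0.066 -0.048  0.012] spin -0.007
```

```bash
python3 -m inch '[[[-0.06,-0.05,0,0,-1],[0,0,0,0,-1]]]'; python3 go.py .626 .1155 .028 58;  python3 - <<'E'
from h import *
p,d,c=grab('side'); cv2.imwrite('pics/s5.png',cv2.resize(p[130:290,240:450,::-1],None,fx=3,fy=3))
E
```

```text
t: 12.08
tcp_pos: [0.629, 0.1162, 0.2103]
tcp_rot: [-2.744, -1.519, 0.02]
ft_force: [0.2, 0.0, 0.4]
gripper_width: 0.999
t 12.07 grip [0.6265 0.1158 0.0299] yaw 57.9 tilt 0.78 F [0.2 0.  0.4] w 0.999 j1,7 [-0.48  1.03]
need units dx,dy,dz [-0.011 -0.005  0.038] spin -0.008
```

View pics/s5.png

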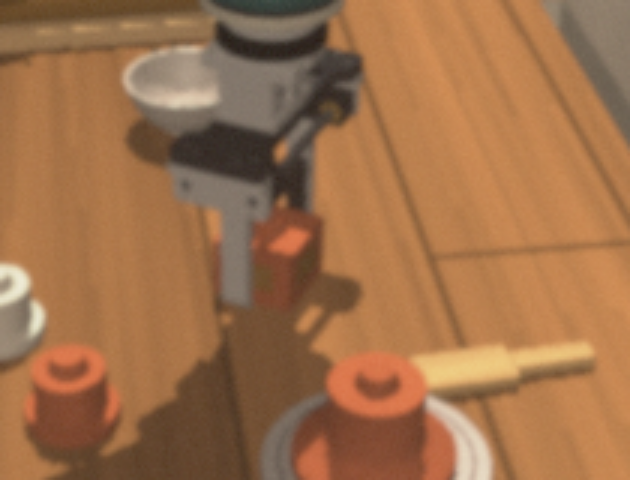

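The block sits squarely between the fingers at crop (270,255), with the front finger parallel to its face. I close and lift.

```bash
python3 -m inch '[[[0,0,0.02,0,1],[0,0,0,0,1],[0,0,0,0,1],[0,0,0,0,1],[0,0,0,0,1]]]' 40; python3 go.py .626 .1155 .028 58; python3 -m inch '[[[0,0,-0.1,0,1],[0,0,-0.3,0,1],[0,0,-0.6,0,1],[0,0,-0.9,0,1],[0,0,-0.9,0,1],[0,0,-0.9,0,1],[0,0,-0.6,0,1],[0,0,-0.3,0,1]]]'; python3 go.py .659 -.124 .2
```

```text
t: 12.75
tcp_pos: [0.6293, 0.1165, 0.2098]
tcp_rot: [-2.744, -1.52, 0.018]
ft_force: [-0.0, -0.5, -0.2]
gripper_width: 0.635
t 12.75 grip [0.6271 0.1162 0.0295] yaw 58.0 tilt 0.72 F [-0.  -0.5 -0.2] w 0.635 j1,7 [-0.48  1.03]
need units dx,dy,dz [-0.023 -0.01   0.029] spin -0.006
t: 13.75
tcp_pos: [0.6309, 0.116, 0.4514]
tcp_rot: [-2.745, -1.518, 0.02]
ft_force: [-0.5, -0.5, -4.7]
gripper_width: 0.633
t 13.75 grip [0.6285 0.1156 0.2711] yaw 57.9 tilt 0.79 F [-0.5 -0.5 -4.7] w 0.633 j1,7 [-0.55  0.94]
need units dx,dy,dz [-3.72   3.079  1.423] spin 0
```

```bash
python3 -m inch '[[[-0.2,0.15,0,0,1],[-0.5,0.4,0.1,0,1],[-0.65,0.55,0.2,0,1],[-0.65,0.55,0.3,0,1],[-0.65,0.55,0.3,0,1],[-0.65,0.55,0.3,0,1],[-0.4,0.35,0.2,0,1],[-0.1,0.1,0.1,0,1]]]'; python3 go.py .659 -.124 .15
```

```text
t: 14.75
tcp_pos: [0.6615, -0.1436, 0.3647]
tcp_rot: [-2.743, -1.512, 0.038]
ft_force: [-0.4, -0.6, -3.2]
gripper_width: 0.633
t 14.75 grip [ 0.6568 -0.1442  0.1843] yaw 57.7 tilt 1.51 F [-0.4 -0.6 -3.2] w 0.633 j1,7 [-0.15  1.38]
need units dx,dy,dz [ 0.377 -0.165  0.683] spin 0
```

```bash
python3 -m inch '[[[0.2,-0.1,0,0,1],[0.17,-0.07,0.3,0,1],[0,0,0.3,0,1],[0,0,0.1,0,1],[0,0,0,0,1]]]'; python3 go.py .659 -.124 .14
python3 - <<'E'
from h import *
p,d,c=grab('side'); cv2.imwrite('pics/s6.png',cv2.resize(p[150:330,270:480,::-1],None,fx=3,fy=3))
E
```

```text
t: 15.38
tcp_pos: [0.6629, -0.1197, 0.3249]
tcp_rot: [-2.738, -1.515, 0.042]
ft_force: [-1.0, -0.2, -3.7]
gripper_width: 0.637
t 15.38 grip [ 0.6576 -0.1201  0.1445] yaw 57.9 tilt 1.68 F [-1.  -0.2 -3.7] w 0.637 j1,7 [-0.18  1.36]
need units dx,dy,dz [-0.05   0.068  0.09 ] spin 0
```

View pics/s6.png

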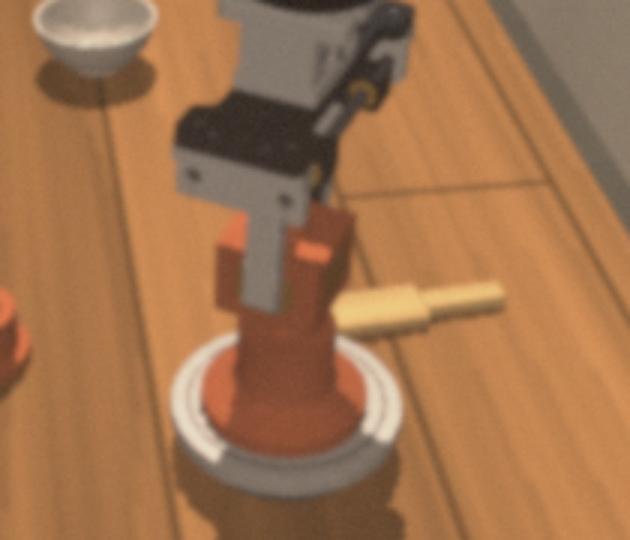

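The block hovers just above the foot's spigot, axis-aligned in the side view (crop x≈287 for both). I make a small correction and lower.

```bash
python3 -m inch '[[[-0.05,0.07,0.03,0,1],[0,0,0.05,0,1],[0,0,0.03,0,1]]]'; python3 go.py .659 -.124 .1245
```

```text
t: 15.8
tcp_pos: [0.6646, -0.1247, 0.3203]
tcp_rot: [-2.74, -1.514, 0.039]
ft_force: [-0.1, 0.2, -3.1]
gripper_width: 0.641
t 15.8 grip [ 0.6597 -0.1252  0.14  ] yaw 57.9 tilt 1.57 F [-0.1  0.2 -3.1] w 0.641 j1,7 [-0.17  1.37]
need units dx,dy,dz [ 0.018 -0.018  0.31 ] spin 0
```

```bash
python3 -m inch '[[[0.02,-0.02,0.07,0,1],[0,0,0.07,0,1],[0,0,0.04,0,1]]]'; python3 go.py .659 -.124 .1245
```

```text
t: 16.18
tcp_pos: [0.664, -0.1232, 0.3107]
tcp_rot: [-2.74, -1.514, 0.039]
ft_force: [0.4, 0.1, -2.9]
gripper_width: 0.635
t 16.18 grip [ 0.6591 -0.1237  0.1304] yaw 57.9 tilt 1.56 F [ 0.4  0.1 -2.9] w 0.635 j1,7 [-0.17  1.37]
need units dx,dy,dz [-0.004  0.004  0.118] spin 0
```

Underside is now 4 mm below the spigot top with no contact, so it has entered the socket freely.

```bash
python3 -m inch '[[[0,0,0.05,0,1],[0,0,0.04,0,1],[0,0,0.02,0,1]]]'; python3 go.py .659 -.124 .1245
```

```text
t: 16.55
tcp_pos: [0.6639, -0.1232, 0.3051]
tcp_rot: [-2.74, -1.514, 0.039]
ft_force: [-5.1, 1.8, 10.0]
gripper_width: 0.637
t 16.55 grip [ 0.6589 -0.1237  0.1247] yaw 57.9 tilt 1.57 F [-5.1  1.8 10. ] w 0.637 j1,7 [-0.17  1.38]
need units dx,dy,dz [-0.005  0.004  0.005] spin 0
```

Seated at the expected height with contact. Release and raise.

```bash
python3 -m inch '[[[0,0,0,0,0.2],[0,0,0,0,-0.3],[0,0,0,0,-1],[0,0,0,0,-1],[0,0,0,0,-1]]]'; python3 go.py .659 -.124 .1245;python3 -m inch '[[[0,0,-0.1,0,-1],[0,0,-0.4,0,-1],[0,0,-0.7,0,-1],[0,0,-0.8,0,-1],[0,0,-0.6,0,-1],[0,0,-0.2,0,-1]]]'; python3 go.py .4785 -.020 .15
```

```text
t: 17.18
tcp_pos: [0.6642, -0.1234, 0.3059]
tcp_rot: [-2.741, -1.515, 0.037]
ft_force: [-0.6, -0.4, -0.3]
gripper_width: 0.931
t 17.18 grip [ 0.6596 -0.1239  0.1255] yaw 57.9 tilt 1.47 F [-0.6 -0.4 -0.3] w 0.931 j1,7 [-0.17  1.38]
need units dx,dy,dz [-0.008 -0.009  0.021] spin 0
t: 17.92
tcp_pos: [0.6674, -0.1233, 0.4559]
tcp_rot: [-2.743, -1.515, 0.034]
ft_force: [-0.2, 0.6, -0.6]
gripper_width: 1.004
t 17.93 grip [ 0.6633 -0.124   0.2756] yaw 57.8 tilt 1.33 F [-0.2  0.6 -0.6] w 1.004 j1,7 [-0.2   1.33]
need units dx,dy,dz [-0.169 -4.191  2.588] spin 0
```

```bash
python3 -m inch '[[[0,-0.3,0,0,-1],[0,-0.7,0,0,-1],[0,-0.85,0.1,0,-1],[-0.05,-0.85,0.3,0,-1],[-0.1,-0.8,0.5,0,-1],[0,-0.5,0.5,0,-1],[0,-0.2,0.3,0,-1],[0,0,0.1,0,-1]]]'; python3 go.py .4785 -.020 .11
python3 - <<'E'
from meas import *
for n in ("side","top"):
    p,d,c=grab(n,'7'); C=cloud(d,c); m=(red(p)>0)&(d>0)
    for k,x0,a,b,r in (('foot',(.66,-.123),.066,.089,.029),('neck',(.4785,-.02),.016,.036,.024)):
        P=C[m&(np.hypot(C[...,0]-x0[0],C[...,1]-x0[1])<.045)]
        Q=P[(P[:,2]>a)&(P[:,2]<b)]
        if len(Q)>30: print(n,k,len(Q),circ(Q,r))
    w=m&(np.hypot(C[...,0]-.66,C[...,1]+.123)<.045)&(C[...,2]>.136)
    if w.sum()>50:
        cn=max(cv2.findContours(w.astype(np.uint8),0,1)[0],key=cv2.contourArea).reshape(-1,2)
        print(n,'die',cv2.minAreaRect((onplane(cn,c,.141)[:,:2]*1000).astype(np.float32)),np.median(C[w][:,2]), C[w&(C[...,2]>.147)].mean(0))
E
```

```text
t: 18.92
tcp_pos: [0.4697, -0.0119, 0.362]
tcp_rot: [-2.735, -1.519, 0.044]
ft_force: [0.7, -0.2, 0.7]
gripper_width: 1.004
t 18.93 grip [ 0.4642 -0.0124  0.1817] yaw 58.1 tilt 1.76 F [ 0.7 -0.2  0.7] w 1.004 j1,7 [-0.46  1.09]
need units dx,dy,dz [0.048 0.359 1.424] spin 0
side foot 303 (array([ 0.65821406, -0.12390441]), np.float64(0.0009096479697988365))
side neck 195 (array([ 0.47789274, -0.02024337]), np.float64(0.0011673812839636223))
side die ((655.844970703125, -128.24916076660156), (65.41763305664062, 61.68313980102539), 59.07851028442383) 0.14006687295637454 [ 0.65631313 -0.12611934  0.14958583]
top foot 36 (array([ 0.61194878, -0.09396011]), np.float64(0.002302825578652267))
top die ((657.9570922851562, -123.50989532470703), (60.069522857666016, 62.20439147949219), 58.08346176147461) 0.14214042550526884 [ 0.65710898 -0.12320737  0.15145473]
```

View pics/side7.png

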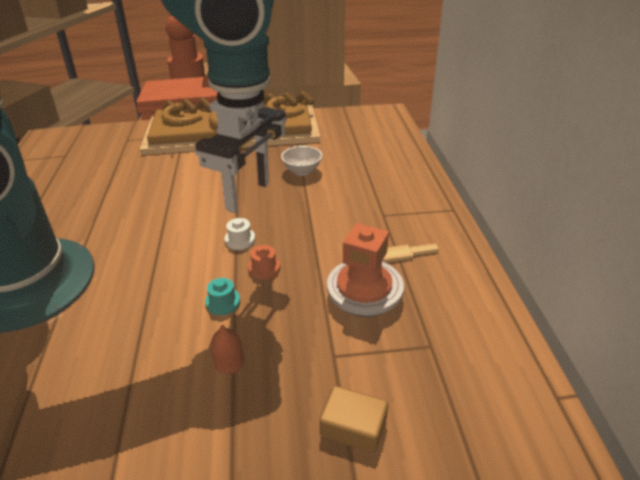

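The block sits on the foot with its shoulder at z 0.141, as expected, and centre ≈(0.658,−0.1237). On to the red neck at (263,262) in the side view.

```bash
python3 -m inch '[[[0.05,0.2,0,0,-1],[0,0.15,0.2,0,-1],[0,0,0.5,0,-1],[0,0,0.6,0,-1],[0,0,0.4,0,-1],[0,0,0.1,0,-1],[0,0,0,0,-1]]]'; python3 go.py .4782 -.020 .033
```

```text
t: 19.9
tcp_pos: [0.489, -0.0234, 0.2685]
tcp_rot: [-2.741, -1.516, 0.041]
ft_force: [-1.2, 0.1, 0.8]
gripper_width: 1.003
t 19.9 grip [ 0.4841 -0.0243  0.0882] yaw 57.9 tilt 1.58 F [-1.2  0.1  0.8] w 1.003 j1,7 [-0.38  1.21]
need units dx,dy,dz [ 0.03  -0.123  1.106] spin 0
```

```bash
python3 -m inch '[[[0.03,-0.12,0.2,0,-1],[0,0,0.3,0,-1],[0,0,0.3,0,-1],[0,0,0.18,0,-1],[0,0,0.05,0,-1],[0,0,0,0,-1]]]'; python3 go.py .4782 -.020 .033
python3 - <<'E'
from h import *
p,d,c=grab('side'); cv2.imwrite('pics/s8.png',cv2.resize(p[150:330,170:380,::-1],None,fx=3,fy=3))
E
```

```text
t: 20.65
tcp_pos: [0.4835, -0.0189, 0.2144]
tcp_rot: [-2.742, -1.516, 0.038]
ft_force: [0.4, 0.5, 0.9]
gripper_width: 1.0
t 20.65 grip [ 0.4789 -0.0197  0.034 ] yaw 57.9 tilt 1.48 F [0.4 0.5 0.9] w 1.0 j1,7 [-0.35  1.26]
need units dx,dy,dz [-0.012 -0.008  0.021] spin 0
```

View pics/s8.png

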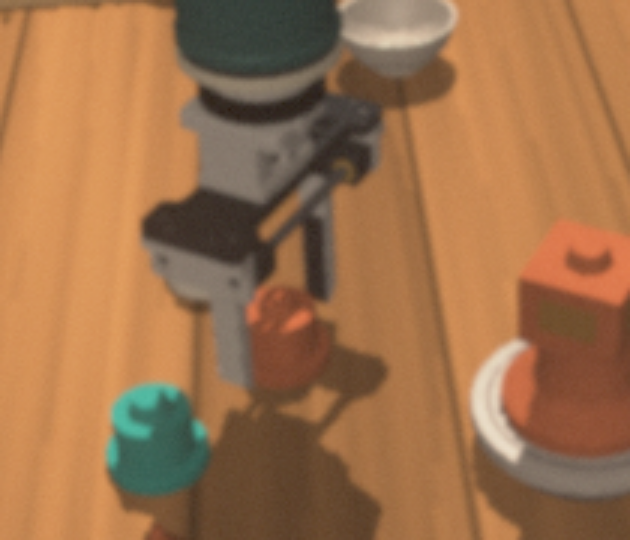

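The neck at crop (287,340) is between the fingers, clear of the turquoise one. I close and lift.

```bash
python3 -m inch '[[[0,0,0,0,1],[0,0,0,0,1],[0,0,0,0,1],[0,0,0,0,1],[0,0,0,0,1],[0,0,0,0,1]]]' 30; python3 go.py .4782 -.02 .033; python3 -m inch '[[[0,0,-0.1,0,1],[0,0,-0.3,0,1],[0,0,-0.6,0,1],[0,0,-0.9,0,1],[0,0,-0.9,0,1],[0,0,-0.9,0,1],[0,0,-0.6,0,1],[0,0,-0.4,0,1]]]'; python3 go.py .6585 -.1238 .2
```

```text
t: 21.45
tcp_pos: [0.4839, -0.0188, 0.2154]
tcp_rot: [-2.742, -1.517, 0.035]
ft_force: [0.0, -0.5, 0.4]
gripper_width: 0.505
t 21.45 grip [ 0.4796 -0.0195  0.0351] yaw 57.9 tilt 1.37 F [ 0.  -0.5  0.4] w 0.505 j1,7 [-0.35  1.26]
need units dx,dy,dz [-0.022 -0.018  0.043] spin 0
t: 22.45
tcp_pos: [0.4876, -0.0191, 0.4628]
tcp_rot: [-2.744, -1.513, 0.037]
ft_force: [-0.6, 0.7, -3.1]
gripper_width: 0.503
t 22.45 grip [ 0.4832 -0.0199  0.2824] yaw 57.7 tilt 1.41 F [-0.6  0.7 -3.1] w 0.503 j1,7 [-0.49  1.05]
need units dx,dy,dz [0.141 4.103 1.573] spin 0
```

```bash
python3 -m inch '[[[0,0.3,0,0,1],[0,0.6,0,0,1],[0.05,0.7,0.1,0,1],[0.05,0.7,0.2,0,1],[0.05,0.7,0.3,0,1],[0,0.6,0.3,0,1],[0,0.4,0.3,0,1],[0,0.1,0.1,0,1]]]'; python3 go.py .6585 -.1238 .2
```

```text
t: 23.45
tcp_pos: [0.6701, -0.1304, 0.3881]
tcp_rot: [-2.744, -1.513, 0.042]
ft_force: [-0.7, -0.0, -2.0]
gripper_width: 0.504
t 23.45 grip [ 0.6652 -0.1314  0.2078] yaw 57.7 tilt 1.59 F [-0.7 -0.  -2. ] w 0.504 j1,7 [-0.2   1.37]
need units dx,dy,dz [ 0.061 -0.191  0.159] spin 0
```

```bash
python3 -m inch '[[[0.06,-0.18,0.05,0,1],[0,0,0.1,0,1],[0,0,0,0,1],[0,0,0,0,1]]]'; python3 go.py .6585 -.1238 .1761
python3 - <<'E'
from h import *
p,d,c=grab('side'); cv2.imwrite('pics/s9.png',cv2.resize(p[150:330,270:480,::-1],None,fx=3,fy=3))
E
```

```text
t: 23.95
tcp_pos: [0.6626, -0.122, 0.3809]
tcp_rot: [-2.743, -1.514, 0.041]
ft_force: [1.1, -0.6, -2.4]
gripper_width: 0.51
t 23.95 grip [ 0.6577 -0.123   0.2005] yaw 57.8 tilt 1.58 F [ 1.1 -0.6 -2.4] w 0.51 j1,7 [-0.22  1.36]
need units dx,dy,dz [0.004 0.031 0.488] spin 0
```

View pics/s9.png

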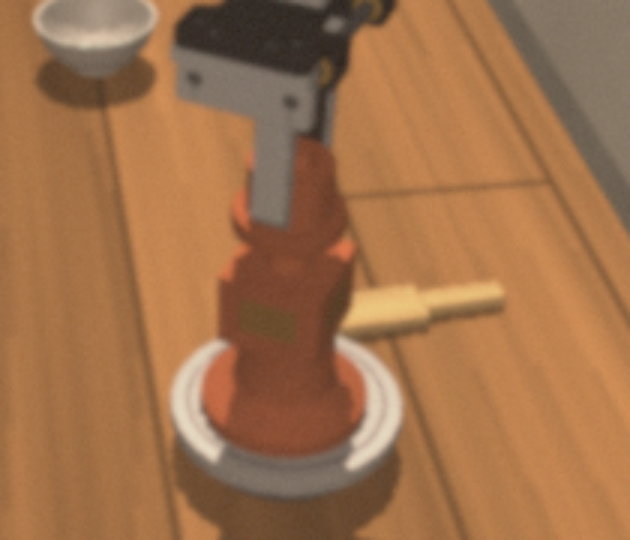

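The neck hovers over the block, its axis at crop x≈290 against ≈287 for the block, which is within capture. I lower in stages.

```bash
python3 -m inch '[[[0,0.03,0.1,0,1],[0,0,0.1,0,1],[0,0,0.06,0,1]]]'; python3 go.py .6585 -.1238 .1761;python3 -m inch '[[[0,0,0.06,0,1],[0,0,0.06,0,1],[0,0,0,0,1]]]'; python3 go.py .6585 -.1238 .1761
```

```text
t: 24.38
tcp_pos: [0.6637, -0.123, 0.3674]
tcp_rot: [-2.743, -1.514, 0.04]
ft_force: [-0.4, -1.2, -2.4]
gripper_width: 0.507
t 24.38 grip [ 0.6589 -0.124   0.1871] yaw 57.8 tilt 1.54 F [-0.4 -1.2 -2.4] w 0.507 j1,7 [-0.21  1.37]
need units dx,dy,dz [ 0.003 -0.005  0.22 ] spin 0
t: 24.75
tcp_pos: [0.6635, -0.123, 0.3606]
tcp_rot: [-2.743, -1.514, 0.041]
ft_force: [0.3, -0.6, -2.2]
gripper_width: 0.507
t 24.75 grip [ 0.6586 -0.124   0.1802] yaw 57.8 tilt 1.57 F [ 0.3 -0.6 -2.2] w 0.507 j1,7 [-0.21  1.37]
need units dx,dy,dz [ 0.004 -0.003  0.083] spin 0
```

Entered without contact.

```bash
python3 -m inch '[[[0,0,0.05,0,1],[0,0,0.03,0,1],[0,0,0.02,0,1]]]'; python3 go.py .6585 -.1238 .1761
```

```text
t: 25.12
tcp_pos: [0.6635, -0.1232, 0.3565]
tcp_rot: [-2.744, -1.514, 0.039]
ft_force: [-5.5, 1.7, 16.9]
gripper_width: 0.504
t 25.12 grip [ 0.6589 -0.1242  0.1762] yaw 57.8 tilt 1.5 F [-5.5  1.7 16.9] w 0.504 j1,7 [-0.21  1.37]
need units dx,dy,dz [ 0.002 -0.011  0.001] spin 0
```

```bash
python3 -m inch '[[[0,0,0,0,0.4],[0,0,0,0,-0.1],[0,0,0,0,-1],[0,0,0,0,-1],[0,0,0,0,-1],[0,0,0,0,-1]]]'; python3 go.py .659 -.124 .1761;python3 -m inch '[[[0,0,-0.1,0,-1],[0,0,-0.4,0,-1],[0,0,-0.7,0,-1],[0,0,-0.7,0,-1],[0,0,-0.5,0,-1],[0,0,-0.2,0,-1]]]'; python3 go.py .415 -.2465 .15
```

```text
t: 25.88
tcp_pos: [0.6637, -0.1233, 0.3569]
tcp_rot: [-2.744, -1.514, 0.038]
ft_force: [-0.4, -0.1, 0.5]
gripper_width: 0.938
t 25.88 grip [ 0.6592 -0.1243  0.1766] yaw 57.8 tilt 1.44 F [-0.4 -0.1  0.5] w 0.938 j1,7 [-0.21  1.37]
need units dx,dy,dz [ 0.003 -0.007  0.009] spin 0
t: 26.62
tcp_pos: [0.6664, -0.1228, 0.4967]
tcp_rot: [-2.746, -1.514, 0.035]
ft_force: [0.5, 0.5, -0.6]
gripper_width: 0.999
t 26.62 grip [ 0.6625 -0.124   0.3164] yaw 57.8 tilt 1.31 F [ 0.5  0.5 -0.6] w 0.999 j1,7 [-0.23  1.33]
need units dx,dy,dz [-4.656 -2.826  3.451] spin 0
```

```bash
python3 -m inch '[[[-0.3,-0.2,0,0,-1],[-0.6,-0.35,0,0,-1],[-0.75,-0.45,0.1,0,-1],[-0.75,-0.45,0.3,0,-1],[-0.75,-0.45,0.5,0,-1],[-0.75,-0.45,0.5,0,-1],[-0.5,-0.3,0.4,0,-1],[-0.2,-0.1,0.2,0,-1]]]'; python3 go.py .415 -.2465 .12
python3 - <<'E'
from meas import *
for n in ("side","top"):
    p,d,c=grab(n,'10'); C=cloud(d,c); m=(red(p)>0)&(d>0)
    for k,x0,a,b,r in (('neck',(.66,-.123),.157,.179,.024),('bud',(.415,-.2465),.006,.036,.025)):
        P=C[m&(np.hypot(C[...,0]-x0[0],C[...,1]-x0[1])<.045)]
        Q=P[(P[:,2]>a)&(P[:,2]<b)]
        if len(Q)>30: print(n,k,len(Q),circ(Q,r))
    w=m&(np.hypot(C[...,0]-.66,C[...,1]+.123)<.045)&(C[...,2]>.178)
    if w.sum()>50:
        cn=max(cv2.findContours(w.astype(np.uint8),0,1)[0],key=cv2.contourArea).reshape(-1,2)
        print(n,'neck top',circ(onplane(cn,c,.183)),np.median(C[w][:,2]), C[w&(C[...,2]>.188)].mean(0))
E
```

```text
t: 27.62
tcp_pos: [0.4175, -0.2476, 0.402]
tcp_rot: [-2.747, -1.516, 0.03]
ft_force: [-0.2, -0.3, 0.1]
gripper_width: 1.0
t 27.62 grip [ 0.4141 -0.2487  0.2216] yaw 57.8 tilt 1.13 F [-0.2 -0.3  0.1] w 1.0 j1,7 [-0.11  1.61]
need units dx,dy,dz [0.077 0.017 2.032] spin 0
side neck 325 (array([ 0.65749058, -0.12458077]), np.float64(0.0009775214278594196))
side bud 370 (array([ 0.41441355, -0.24617639]), np.float64(0.0008060946943959959))
side neck top (array([ 0.65674642, -0.1286258 ,  0.02438486]), np.float64(0.0009611037972025163)) 0.1823740503680853 [ 0.65707194 -0.12778621  0.19124604]
top neck 97 (array([ 0.65885379, -0.12470063]), np.float64(0.0012211968880940396))
top bud 79 (array([ 0.41517143, -0.24682354]), np.float64(0.0003492908235994407))
top neck top (array([ 0.65856768, -0.12469675,  0.02389575]), np.float64(0.0005649856926163854)) 0.18449540988004642 [ 0.65755715 -0.12386113  0.19293851]
```

View pics/side10.png

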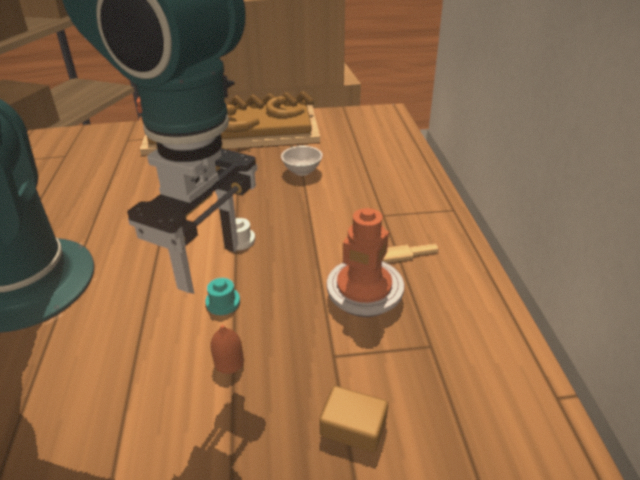

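The neck is seated: shoulder at z 0.183, centre ≈(0.6585,−0.1245). Now the bud at (227,352).

```bash
python3 -m inch '[[[0.08,0.02,0.2,0,-1],[0,0,0.5,0,-1],[0,0,0.7,0,-1],[0,0,0.5,0,-1],[0,0,0.2,0,-1],[0,0,0,0,-1]]]'; python3 go.py .415 -.2465 .026
```

```text
t: 28.48
tcp_pos: [0.4269, -0.2414, 0.294]
tcp_rot: [-2.742, -1.53, 0.028]
ft_force: [-0.4, -0.1, 0.4]
gripper_width: 1.002
t 28.48 grip [ 0.4239 -0.2428  0.1136] yaw 58.3 tilt 1.04 F [-0.4 -0.1  0.4] w 1.002 j1,7 [-0.04  1.72]
need units dx,dy,dz [-0.129 -0.096  1.756] spin 0
```

```bash
python3 -m inch '[[[-0.13,-0.1,0.1,0,-1],[0,0,0.2,0,-1],[0,0,0,0,-1]]]'; python3 go.py .415 -.2465 .026;python3 -m inch '[[[0,0,0.2,0,-1],[0,0,0.3,0,-1],[0,0,0.3,0,-1],[0,0,0.2,0,-1],[0,0,0.05,0,-1],[0,0,0,0,-1]]]'; python3 go.py .415 -.2465 .026
```

```text
t: 28.85
tcp_pos: [0.4192, -0.2448, 0.2798]
tcp_rot: [2.743, 1.531, -0.025]
ft_force: [0.1, 0.1, -0.2]
gripper_width: 1.005
t 28.85 grip [ 0.4167 -0.2463  0.0994] yaw 58.3 tilt 0.92 F [ 0.1  0.1 -0.2] w 1.005 j1,7 [-0.02  1.75]
need units dx,dy,dz [-1.000e-03 -1.600e-02  1.469e+00] spin 0
t: 29.6
tcp_pos: [0.4184, -0.2453, 0.2232]
tcp_rot: [2.743, 1.531, -0.026]
ft_force: [0.5, -0.2, 0.6]
gripper_width: 0.999
t 29.6 grip [ 0.4158 -0.2468  0.0428] yaw 58.3 tilt 0.95 F [ 0.5 -0.2  0.6] w 0.999 j1,7 [0.04 1.82]
need units dx,dy,dz [ 0.001 -0.014  0.336] spin 0
```

```bash
python3 -m inch '[[[0,-0.01,0.2,0,-1],[0,0,0.12,0,-1],[0,0,0.03,0,-1]]]'; python3 go.py .415 -.2465 .026
python3 - <<'E'
from h import *
p,d,c=grab('side'); cv2.imwrite('pics/s11.png',cv2.resize(p[230:410,130:340,::-1],None,fx=3,fy=3))
E
```

```text
t: 29.98
tcp_pos: [0.4179, -0.2451, 0.205]
tcp_rot: [2.742, 1.531, -0.025]
ft_force: [-0.4, 0.1, -0.3]
gripper_width: 1.002
t 29.98 grip [ 0.4155 -0.2466  0.0246] yaw 58.3 tilt 0.9 F [-0.4  0.1 -0.3] w 1.002 j1,7 [0.06 1.85]
need units dx,dy,dz [-0.003 -0.011 -0.027] spin 0
```

View pics/s11.png

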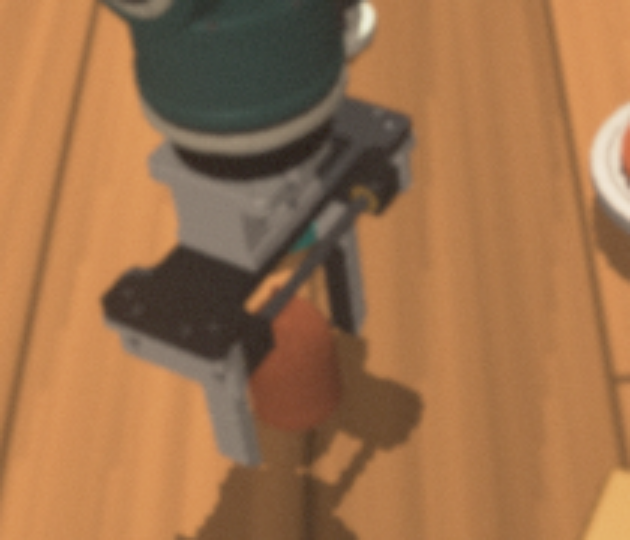

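The bud stands between the open fingers at crop (292,370). I close and lift.

```bash
python3 -m inch '[[[0,0,0,0,1],[0,0,0,0,1],[0,0,0,0,1],[0,0,0,0,1],[0,0,0,0,1],[0,0,0,0,1]]]' 30; python3 go.py .415 -.2465 .026; python3 -m inch '[[[0,0,-0.1,0,1],[0,0,-0.4,0,1],[0,0,-0.8,0,1],[0,0,-0.95,0,1],[0,0,-0.95,0,1],[0,0,-0.95,0,1],[0,0,-0.8,0,1],[0,0,-0.5,0,1]]]'; python3 go.py .6585 -.1243 .24
```

```text
t: 30.78
tcp_pos: [0.4181, -0.2452, 0.2056]
tcp_rot: [2.742, 1.53, -0.024]
ft_force: [0.1, -0.2, -0.6]
gripper_width: 0.53
t 30.77 grip [ 0.4158 -0.2468  0.0252] yaw 58.3 tilt 0.87 F [ 0.1 -0.2 -0.6] w 0.53 j1,7 [0.06 1.85]
need units dx,dy,dz [-0.004 -0.017 -0.016] spin 0
t: 31.78
tcp_pos: [0.4201, -0.2428, 0.4867]
tcp_rot: [-2.743, -1.527, 0.028]
ft_force: [0.4, -0.5, -1.9]
gripper_width: 0.529
t 31.77 grip [ 0.4171 -0.2441  0.3063] yaw 58.2 tilt 1.04 F [ 0.4 -0.5 -1.9] w 0.529 j1,7 [-0.18  1.54]
need units dx,dy,dz [4.599 2.854 1.228] spin 0
```

```bash
python3 -m inch '[[[0.3,0.2,0,0,1],[0.6,0.4,0,0,1],[0.75,0.45,0,0,1],[0.75,0.45,0,0,1],[0.75,0.45,0.1,0,1],[0.7,0.45,0.2,0,1],[0.4,0.25,0.2,0,1],[0.1,0.05,0.1,0,1]]]'; python3 go.py .6585 -.1243 .24
```

```text
t: 32.78
tcp_pos: [0.6596, -0.1203, 0.4415]
tcp_rot: [-2.736, -1.527, 0.034]
ft_force: [-0.6, -1.2, -0.5]
gripper_width: 0.526
t 32.77 grip [ 0.6554 -0.121   0.2611] yaw 58.4 tilt 1.34 F [-0.6 -1.2 -0.5] w 0.526 j1,7 [-0.24  1.36]
need units dx,dy,dz [-0.018  0.095  0.421] spin 0
```

```bash
python3 -m inch '[[[-0.02,0.09,0.1,0,1],[0,0,0.3,0,1],[0,0,0.2,0,1],[0,0,0,0,1]]]'; python3 go.py .6585 -.1243 .2082
python3 - <<'E'
from meas import *
p,d,c=grab('side'); cv2.imwrite('pics/s12.png',cv2.resize(p[130:330,270:480,::-1],None,fx=3,fy=3))
C=cloud(d,c); m=(red(p)>0)&(d>0)
P=C[m&(np.hypot(C[...,0]-.6585,C[...,1]+.124)<.045)]
for k,a,b,r in (('neck',.157,.179,.024),('bud',.205,.225,.025)):
    Q=P[(P[:,2]>a)&(P[:,2]<b)]; print(k,len(Q),circ(Q,r))
E
```

```text
t: 33.28
tcp_pos: [0.6608, -0.1251, 0.4081]
tcp_rot: [-2.736, -1.524, 0.037]
ft_force: [1.3, 0.5, -1.6]
gripper_width: 0.529
t 33.27 grip [ 0.6563 -0.1257  0.2278] yaw 58.2 tilt 1.46 F [ 1.3  0.5 -1.6] w 0.529 j1,7 [-0.23  1.38]
need units dx,dy,dz [0.054 0.031 0.39 ] spin 0
neck 320 (array([ 0.6574513 , -0.12453446]), np.float64(0.0009063812519206356))
bud 183 (array([ 0.65369047, -0.12527433]), np.float64(0.0010396867002891662))
```

View pics/s12.png

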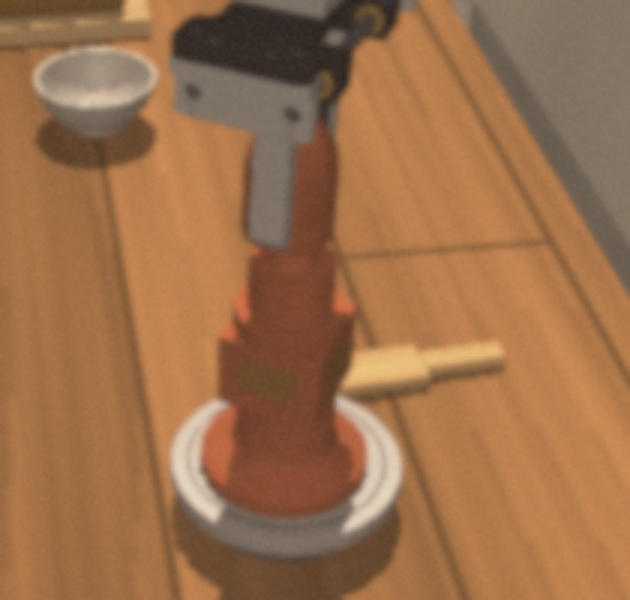

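The bud is right above the neck but about 3 mm short in x (−2.2 mm by the arm, −3.8 mm by the camera). I aim at (0.6592,−0.1246).

```bash
python3 go.py .6592 -.1246 .2182
```

```text
t 33.33 grip [ 0.6565 -0.1258  0.2283] yaw 58.2 tilt 1.43 F [-0.8 -0.2 -1.7] w 0.526 j1,7 [-0.23  1.38]
need units dx,dy,dz [0.053 0.038 0.201] spin 0
```

```bash
python3 -m inch '[[[0.05,0.04,0.06,0,1],[0,0,0.06,0,1],[0,0,0.06,0,1]]]'; python3 go.py .6592 -.1246 .2082
```

```text
t: 33.7
tcp_pos: [0.664, -0.1242, 0.4004]
tcp_rot: [-2.737, -1.525, 0.033]
ft_force: [-0.6, 0.3, -1.6]
gripper_width: 0.53
t 33.7 grip [ 0.6599 -0.1248  0.22  ] yaw 58.2 tilt 1.3 F [-0.6  0.3 -1.6] w 0.53 j1,7 [-0.23  1.38]
need units dx,dy,dz [-0.    -0.01   0.237] spin 0
```

```bash
python3 -m inch '[[[0,-0.01,0.06,0,1],[0,0,0.06,0,1],[0,0,0.04,0,1]]]'; python3 go.py .6592 -.1246 .2082
```

```text
t: 34.08
tcp_pos: [0.6633, -0.1239, 0.3917]
tcp_rot: [-2.737, -1.525, 0.034]
ft_force: [1.1, 0.9, -1.1]
gripper_width: 0.528
t 34.08 grip [ 0.6592 -0.1245  0.2114] yaw 58.2 tilt 1.31 F [ 1.1  0.9 -1.1] w 0.528 j1,7 [-0.23  1.38]
need units dx,dy,dz [-0.     0.003  0.064] spin 0
```

```bash
python3 -m inch '[[[0,0,0.04,0,1],[0,0,0.03,0,1],[0,0,0.015,0,1]]]'; python3 go.py .6592 -.1246 .2082
```

```text
t: 34.45
tcp_pos: [0.6634, -0.1241, 0.3886]
tcp_rot: [-2.738, -1.525, 0.031]
ft_force: [-3.6, 1.1, 10.5]
gripper_width: 0.526
t 34.45 grip [ 0.6597 -0.1247  0.2083] yaw 58.2 tilt 1.2 F [-3.6  1.1 10.5] w 0.526 j1,7 [-0.23  1.38]
need units dx,dy,dz [-0.003 -0.01   0.002] spin 0
```

Seated. I release, raise, and move aside.

```bash
python3 -m inch '[[[0,0,0,0,0.4],[0,0,0,0,-0.1],[0,0,0,0,-1],[0,0,0,0,-1],[0,0,0,0,-1],[0,0,0,0,-1]]]'; python3 go.py .659 -.124 .2082;python3 -m inch '[[[0,0,-0.1,0,-1],[0,0,-0.4,0,-1],[0,0,-0.6,0,-1],[0,0,-0.6,0,-1],[0,0,-0.4,0,-1],[0,0,-0.1,0,-1]]]'; python3 go.py .5 .1 .32
```

```text
t: 35.2
tcp_pos: [0.6635, -0.1241, 0.3888]
tcp_rot: [-2.739, -1.525, 0.03]
ft_force: [0.3, 0.3, -0.1]
gripper_width: 0.937
t 35.2 grip [ 0.6599 -0.1248  0.2085] yaw 58.2 tilt 1.17 F [ 0.3  0.3 -0.1] w 0.937 j1,7 [-0.23  1.38]
need units dx,dy,dz [ 0.004 -0.023  0.006] spin 0
t: 35.95
tcp_pos: [0.6654, -0.1241, 0.5084]
tcp_rot: [-2.741, -1.526, 0.026]
ft_force: [0.3, 0.8, -0.8]
gripper_width: 1.003
t 35.95 grip [ 0.6624 -0.1249  0.3281] yaw 58.2 tilt 0.99 F [ 0.3  0.8 -0.8] w 1.003 j1,7 [-0.24  1.35]
need units dx,dy,dz [ 2.114 -5.127  0.196] spin 0
```

```bash
python3 -m inch '[[[0.1,-0.3,0,0,-1],[0.25,-0.6,0,0,-1],[0.3,-0.7,0,0,-1],[0.3,-0.7,0,0,-1],[0.3,-0.7,0,0,-1],[0.3,-0.6,0,0,-1],[0.1,-0.3,0,0,-1],[0,0,0,0,-1]]]'
python3 - <<'E'
from meas import *
for n in ("side","top"):
    p,d,c=grab(n,'13'); C=cloud(d,c); m=(red(p)>0)&(d>0)
    P=C[m&(np.hypot(C[...,0]-.659,C[...,1]+.124)<.06)]
    print(n,'zmax',P[:,2].max())
    for k,a,b,r in (('foot',.064,.09,.029),('neck',.157,.179,.024),('bud',.188,.219,.025)):
        Q=P[(P[:,2]>a)&(P[:,2]<b)]
        if len(Q)>30: print(k,len(Q),circ(Q,r))
    Q=P[P[:,2]>.262]; print('tip',Q.mean(0))
    for k,(u,v) in dict(top=dict(slab=(516,230),bowl=(146,244),beater=(328,165)),side=dict(slab=(355,408),bowl=(302,160),beater=(400,253)))[n].items():
        print(k,C[v,u].round(3))
s=readout.observe(); print(s['t'],s['ft_force'])
E
```

```text
t: 36.95
tcp_pos: [0.5335, 0.0587, 0.5054]
tcp_rot: [-2.733, -1.531, 0.035]
ft_force: [-0.4, 0.1, -0.2]
gripper_width: 1.001
side zmax 0.26875870597980805
foot 340 (array([ 0.65824534, -0.12399932]), np.float64(0.0009968357311740355))
neck 326 (array([ 0.65744564, -0.12456185]), np.float64(0.0009632238002225583))
bud 505 (array([ 0.6574342 , -0.12421421]), np.float64(0.0009340308077402531))
tip [ 0.65720933 -0.12669796  0.265273  ]
slab [ 0.598 -0.387  0.044]
bowl [0.589 0.383 0.014]
beater [ 0.753 -0.018  0.009]
top zmax 0.2707712923717104
foot 36 (array([ 0.6124109 , -0.09302262]), np.float64(0.0024046661840717697))
neck 92 (array([ 0.65879364, -0.12471434]), np.float64(0.000484520758199703))
bud 154 (array([ 0.65883959, -0.12476432]), np.float64(0.0003328973911150702))
tip [ 0.65686472 -0.12406353  0.26567761]
slab [ 0.593 -0.383  0.043]
bowl [0.48  0.094 0.707]
beater [ 0.746 -0.015  0.011]
37.05 [-0.76166159 -0.11113626  0.5642525 ]
```

View pics/side13.png

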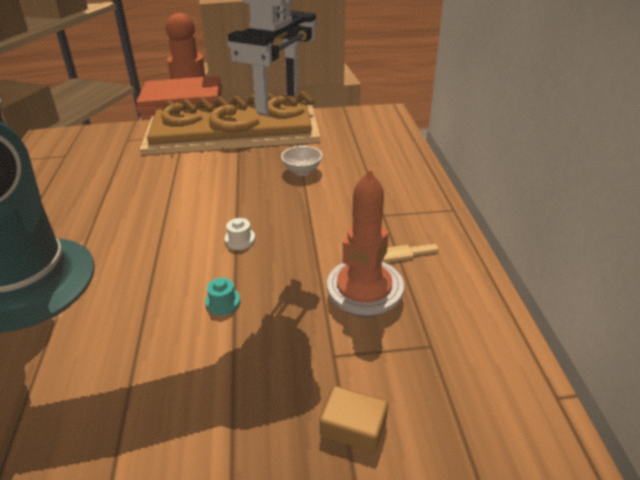

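View pics/top13.png

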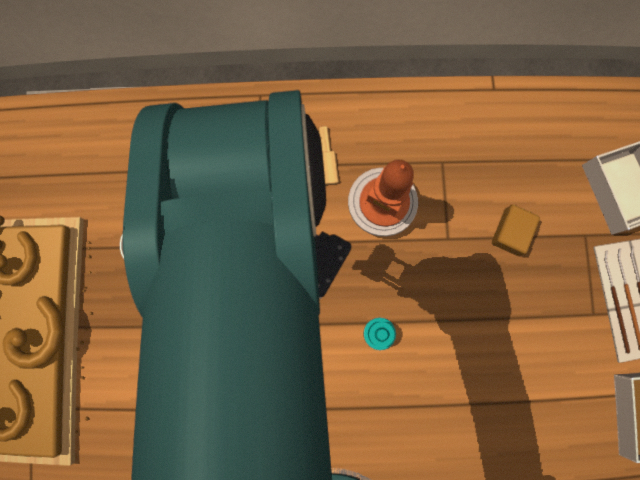

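The finial stands straight on the wheel at side (368,235), with its tip at z≈0.269. The sections are coaxial to about 1 mm and the bystanders have not moved, so I hand in.

```bash
python3 -c "
from bench import workorder; print(workorder.hand_in())"
```

```text
the job is handed in; nothing more can be done
None
```

I put the finial together on the banding wheel in the order asked: foot, square block, red terracotta neck, bud. Each section was lowered until light contact (10–17 N at the wrist) at the height expected for full seating, and then let go. I handed the job in at about 37 s; the hand-in reports no verdict.

**Last checks:**
- **Seating:** the bud's tip reads z = 0.269–0.271 m, against 0.269 m nominal. The block and neck shoulders had read 0.141 m and 0.183 m after placing, as they should.
- **Alignment:** in the side view the foot, neck and bud axes agree within about 1 mm. The block was only measured just after it was placed, about 1 mm off the foot's axis. The foot is about 1–2 mm from the wheel centre.
- **Bystanders:** the slab and beater read the same as at the start within 1–2 mm, in both views. The bowl reads 2–3 mm off its start reading, from the side view only.
- **Gripper:** it is open and clear of everything.

**Checks that failed or disagreed:**
- The two cameras differ by 1–2 mm in x, within their calibration, and by up to about 4 mm in y on top outlines.
- At the end the arm hid the bowl from the top camera. The top-view fit of the foot's stem also failed, because the sections above hide it.
- The tool had a drifting tilt of up to 1.8° while carrying, but the sections look upright now that they are released.

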